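Turn a cutting board over against the corner fence

TASK

Turn the cutting board over so that its rubber feet point up. Raise the slotted edge and push the board up until it stands leaning steeply (about 65 degrees) against the long fence, let go, then take it by its top edge, lay it gently over onto the table with the feet up and let go; finally push it home into the corner, with the edge opposite the slot flush along the fence and its side flush against the low stop. Leave the two oak strips and the oilstone box where they lie.

Things in the scene. Friction and masses are not known exactly. Their poses are not given: they have to be found in the camera images.
- board: Light wooden cutting board, 115 (x) x 140 (y) x 14 mm, about 0.16 kg, on four black rubber feet 6 mm high, 14 mm across, near its corners. Origin: centre of the underside at the level of the foot bottoms; +z points from feet to plain face, so the wood fills z = 6 to 20 mm. At the start it stands on its feet, slotted edge (+y) towards the fence.
- heel (a point): Middle of the board's plain edge, opposite the slot (board y = -70 mm), at mid-thickness, 13 mm above the foot bottoms; axes as the board's.
- slot_bar (a point): Middle of the 18 mm wide bar between the hand slot and the slotted edge, at mid-thickness (board y = +61, z = 13 mm; the edge is at y = +70). The slot goes right through the board, 70 mm long along x, 40 mm wide, from y = +12 to +52 mm. Axes as the board's.
- corner_fence: Wooden L-shaped fence fixed to the table, left of the board. Origin: inside corner, on the table. Long fence: 65 mm high, 24 mm thick, face in the plane y = 0 from x = -220 to +20 mm, gusset blocks 40 mm high behind it to y = 50 mm. Low stop at its far end: 22 mm high, face in the plane x = 0 from y = -110 mm to 0. The board belongs on the -x, -y side.
- oilstone: Dark wooden oilstone box, 70 x 190 x 45 mm, loose, behind the fence. Origin: centre of its underside. A bystander.
- strip_short: Oak strip 24 x 150 x 19 mm, loose, at the right of the board. Origin: centre of its underside; length along its y. A bystander.
- strip_long: Oak strip 36 x 170 x 22 mm, loose, farther right. Origin: centre of its underside; length along its y. A bystander.

How it is judged:
By the outcome, as a careful person would: the job done as asked, in the order asked, and still so for the second after the job is handed in, with the robot touching nothing.
It also fails if it takes over 72 s, if anything falls off the work surface, if the arm or the gripper's body presses on something with over 40 N, if the wrist force passes 120 N, or if a joint passes its speed limit or range.

ROBOT

A 6-joint arm with a two-finger parallel gripper is mounted at the origin on a cart in front of the work surface, level with it; the furniture and walls round the work are solid. World frame = base frame: x ahead of the robot, y to its left, z up, the work surface at z = 0. Lengths are in m, angles in rad, forces in N, time in s.
With the tool pointing down it reaches from about 0.325 to 0.75 m from the base axis. Payload 7.6 kg.
Tool frame: the origin (TCP) lies between the finger pads; the fingertips stand ctrl.tcp_to_tips ahead of it and the grasp point (between the pads) lies 11 mm behind it (ctrl.tcp_to_tips is the distance from the TCP to the fingertips, in m); z points along the fingers, y is the line along which they close (so a half turn about z gives the same grasp; the last joint's range is limited). The gripper opens to 85 mm and grips with 20 to 120 N. Pads are 22 mm wide; open, the fingers measure 114 mm over their backs; the gripper's body (76 mm by 85 mm) begins 54 mm behind the grasp point. The pads swing forward as they close: fully open they stand 13 mm farther back than shut.
Start: joints at [-1.413, 0.052, 1.401, -0, 1.689, -0.07], TCP at [0.119, -0.511, 0.239] pointing down, gripper open.
Joint ranges: [-2.9, 2.9], [-0.91, 2.17], [0.12, 2.37], [-1.06, 4.2], [0.26, 2.73], [-2.93, 2.93]. Speed limits (rad/s): [2.57, 2.57, 3.01, 3.14, 3.14, 3.14].

INTERFACE

Orientations are given as [roll, pitch, yaw] about the fixed x, y, z axes, in that order (R = Rz(yaw) Ry(pitch) Rx(roll)).
In Python, from workcell import ctrl, read_camera gives the robot as it stands.
- The arm moves only by the shell command python3 -m handwheel 'ROWS' [FORCE]. ROWS is JSON, a list of rows, each a list of 3 entries, a list of its own where there are three numbers: the shift along the tool's x, y, z in units of 0.03 m (1.0 is 0.03 m), then the turn about the tool's z in units of 0.12 rad (1.0 is 0.12 rad), then the opening, from -1 (shut) to 1 (fully open). A call has 1 to 12 rows; each row shifts and turns the commanded pose from where the row before left it, along the tool's axes as they then stand; what a row does not reach is not made up. A row lasts 1/8 s, in which the tool goes at most 62.5 mm and 10.7 degrees, less where a joint would pass 70% of its speed; a pose out of reach is approached as far as the arm can. A call with a number of a shift or a turn outside -1 to 1 is refused whole. A call with a gripper value outside its range is refused whole. The fingers move at their own pace and stop on an object; FORCE is the grip in N (left out, the last holds). Time passes only in rows, so rows that do not move let the fingers close. It gives the time, the measured TCP pose, the force, the opening and the grip force at its end, in the units of the state.
- ctrl.read_state(): the state, without advancing time (a new reading comes with each control period).
- read_camera(name): name is "scene" or "top" or "wrist"; returns a dict with "frame" (480x640x3 uint8, red, green, blue), "z_map" (480x640 float32, m along the optical axis (not along the pixel's ray), 0 where there is no reading), "K" (3x3 intrinsics, pixels), "cam_to_world" (4x4, takes a point from camera to world coordinates). Camera axes: x right, y down, z forward; pixel columns grow to the right and rows downward; lengths in m; the calibration is good to about 2 mm. The wrist camera is an equidistant fisheye: a pixel r from the principal point sees the ray r / f radians off the axis. A picture is of the moment at which its call begins.
- ctrl.finish_job(): hands the job in; it is judged then, once.
The state is a dict: "time_s": time; "joints": joint angles; "dq": joint speeds; "effort": joint torques, N m; "tcp_pos": TCP position; "tcp_rot": TCP orientation; "wrist_force": force on the tool from outside, world axes, zero at the start; "torque": the same for the moment, N m; "grip_width": finger opening in m; "finger_force": force on a finger pad.
Only numpy, scipy, OpenCV 4.12 (cv2) and the standard library are available. Lean on these libraries where they do the work, as an engineer would, in place of code of your own. Each camera call takes 0.05 s, during which the arm holds its last target. There are 200 camera calls.

## Working session

There is one attempt and no reset: what is moved stays moved. The work goes in short steps, Python scripts to look and compute and a shell command to move; the robot and the scene stay as the last step left them, time stands still between calls to the robot, and variables do not carry over. Pictures are saved under pics/ and viewed, at most 10 in all, crops included, and the job is handed in when it is done.

```bash
ls; mkdir -p pics; python3 - <<'E'
from workcell import ctrl, read_camera
import cv2,numpy as np
print(ctrl.read_state()); print(ctrl.tcp_to_tips)
a=[]
for n in("scene","top"):
    c=read_camera(n); np.savez(f"{n}0.npz",**c); a.append(c["frame"]); print(n,c["K"].tolist(),c["cam_to_world"].round(3).tolist())
im=np.hstack(a); cv2.imwrite("pics/a.png",cv2.resize(im,(800,300))[:,:,::-1]); 
cv2.imwrite("pics/top.png",a[1][:,:,::-1])
cv2.imwrite("pics/scene.png",a[0][:,:,::-1])
E
```

```text
pics
{'time_s': 0.0, 'joints': array([-1.41332319e+00,  5.28379693e-02,  1.40177382e+00,  4.27319585e-06,
        1.68858478e+00, -7.02944009e-02]), 'dq': array([ 0.00111934, -0.00125044, -0.00098335,  0.00036597, -0.00020312,
       -0.000494  ]), 'effort': array([ 3.24570128e-04, -3.81662428e+01, -3.60188091e+01, -1.86629813e-05,
        6.16443227e-03,  1.40617757e-05]), 'tcp_pos': array([ 0.11852604, -0.51113848,  0.238447  ]), 'tcp_rot': array([-3.13999300e+00, -1.16887023e-04,  2.27767939e-01]), 'wrist_force': array([-0.28328061, -0.55042174, -0.03126757]), 'torque': array([ 0.02659449,  0.02904018, -0.04053391]), 'finger_force': 0.0, 'grip_width': 0.08570339829391524}
0.008
scene [[576.853478398735, 0.0, 309.81672672873117], [0.0, 576.853478398735, 248.1895893881675], [0.0, 0.0, 1.0]] [[-0.8, -0.241, 0.55, -0.138], [-0.6, 0.304, -0.74, 1.01], [0.011, -0.922, -0.388, 0.563], [0.0, 0.0, 0.0, 1.0]]
top [[512.2594694580517, 0.0, 323.2798954923023], [0.0, 512.2594694580517, 237.3773239402029], [0.0, 0.0, 1.0]] [[-0.013, -0.979, 0.202, 0.313], [-1.0, 0.013, -0.002, 0.021], [-0.001, -0.202, -0.979, 1.249], [0.0, 0.0, 0.0, 1.0]]
```

View pics/top.png

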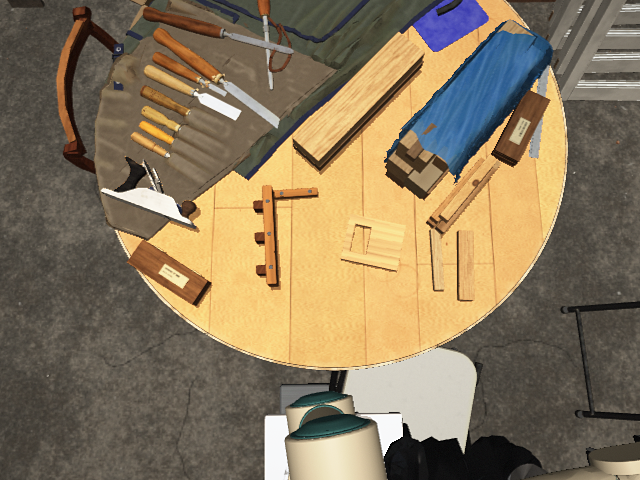

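View pics/scene.png

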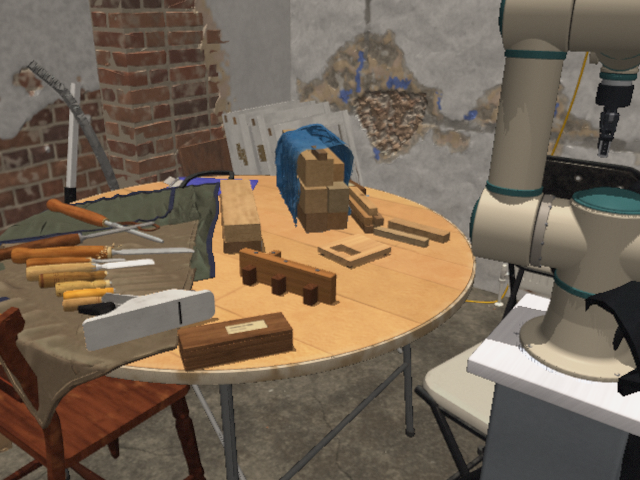

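The top view shows the fence at columns 262-277, rows 185-285, and its low stop at row 192, columns 275-318. The board is at columns 342-405, rows 218-272, with its slot on the left. The strips are at columns 437 and 465.

```bash
cat > h.py <<'E'
import numpy as np,cv2
from workcell import ctrl, read_camera
def pts(c):
    z=c["z_map"].astype(float);K=c["K"];v,u=np.mgrid[:480,:640]
    P=np.stack([(u-K[0,2])/K[0,0]*z,(v-K[1,2])/K[1,1]*z,z],-1)
    T=c["cam_to_world"]; P=P@T[:3,:3].T+T[:3,3]; P[z<=0]=np.nan; return P
def plane(c,uv,h):
    T=c["cam_to_world"]; d=np.linalg.inv(c["K"])@np.array([uv[0],uv[1],1.]); d=T[:3,:3]@d
    return T[:3,3]+d*(h-T[2,3])/d[2]
E
python3 - <<'E'
from h import *
c=dict(np.load("top0.npz")); P=pts(c)
def rect(box,lo,hi,h,n):
    m=np.zeros((480,640),np.uint8);u0,v0,u1,v1=box
    s=P[v0:v1,u0:u1,2]; m[v0:v1,u0:u1]=((s>lo)&(s<hi))
    k,lab,st,_=cv2.connectedComponentsWithStats(m); i=1+np.argmax(st[1:,4]); 
    zz=np.nanmedian(P[...,2][lab==i])
    ct=cv2.findContours((lab==i).astype(np.uint8),0,2)[0]; ct=max(ct,key=len)[:,0,:]
    W=np.array([plane(c,p,h)[:2] for p in ct],np.float32)
    r=cv2.minAreaRect(W); print(n,"z",zz.round(4),"c",np.round(r[0],4),"size",np.round(r[1],4),"ang",round(r[2],2)); print(cv2.boxPoints(r).round(4).tolist())
s=P[300:340,290:330,2];print("table",np.nanmedian(s))
rect((330,205,420,285),.013,.03,.020,"board")
rect((255,175,300,292),.055,.075,.065,"fence")
rect((274,180,325,205),.014,.03,.022,"stop")
rect((425,225,448,295),.010,.03,.019,"short")
rect((452,225,480,305),.012,.03,.022,"long")
rect((120,235,215,310),.03,.06,.045,"oil")
E
```

```text
table 5.23313487494903e-05
board z 0.0199 c [ 0.5536 -0.1022] size [0.1399 0.1163] ang 76.73
[[0.48089998960494995, -0.15700000524520874], [0.5940999984741211, -0.18369999527931213], [0.6262000203132629, -0.04749999940395355], [0.5130000114440918, -0.020800000056624413]]
fence z 0.0652 c [0.5675 0.1475] size [0.2402 0.0246] ang 3.24
[[0.44690001010894775, 0.15299999713897705], [0.44830000400543213, 0.12839999794960022], [0.6880999803543091, 0.1420000046491623], [0.6866999864578247, 0.16660000383853912]]
stop z 0.0219 c [0.6798 0.087 ] size [0.0226 0.1082] ang 3.19
[[0.6656000018119812, 0.1404000073671341], [0.6715999841690063, 0.03229999914765358], [0.694100022315979, 0.03359999880194664], [0.6880999803543091, 0.14169999957084656]]
short z 0.0186 c [ 0.511  -0.2559] size [0.0299 0.1503] ang 88.63
[[0.43549999594688416, -0.26899999380111694], [0.5856999754905701, -0.272599995136261], [0.5863999724388123, -0.24269999563694], [0.43619999289512634, -0.23909999430179596]]
long z 0.0213 c [ 0.494  -0.3235] size [0.0367 0.1709] ang 85.86
[[0.4074999988079071, -0.33559998869895935], [0.5778999924659729, -0.34790000319480896], [0.5805000066757202, -0.31130000948905945], [0.4101000130176544, -0.29899999499320984]]
oil z 0.0454 c [0.484  0.3891] size [0.1939 0.0683] ang 57.3
[[0.40290001034736633, 0.32600000500679016], [0.4602999985218048, 0.2890999913215637], [0.5651000142097473, 0.4523000121116638], [0.5076000094413757, 0.48910000920295715]]
```

```bash
python3 - <<'E'
from h import *
c=dict(np.load("top0.npz")); f=c["frame"]
cv2.imwrite("pics/crop.png",cv2.resize(f[175:305,250:420],None,fx=4.5,fy=4.5,interpolation=cv2.INTER_CUBIC)[:,:,::-1])
E
```

```text
(no output)
```

View pics/crop.png

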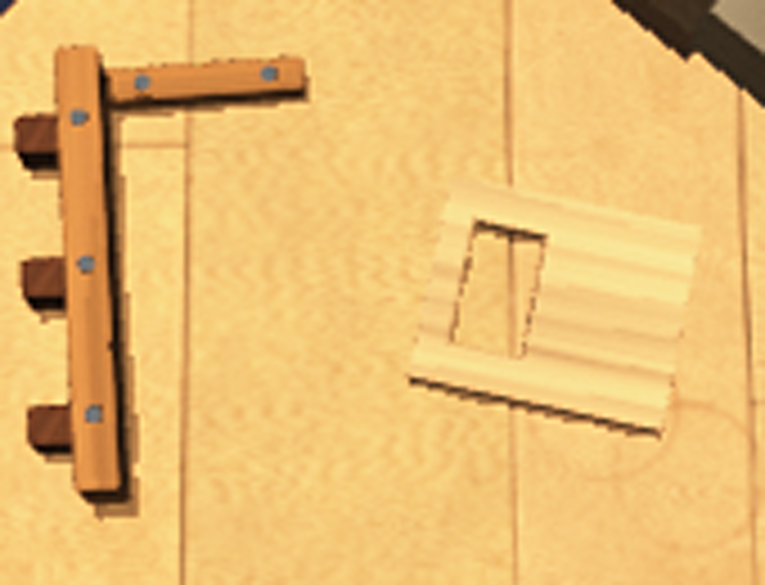

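The crop shows the slot on the board's left, fence-side edge. The low stop is at the top and the fence face is at about crop column 110.

```bash
cat >> h.py <<'E'
F0=np.array([.6665,.1408]);FA=np.radians(3.24)
def fw(x,y):  # fence frame (mm) -> world m
    c,s=np.cos(FA),np.sin(FA); return F0+np.array([c*x-s*y,s*x+c*y])/1000
def wf(p): 
    c,s=np.cos(FA),np.sin(FA); d=(np.asarray(p)[:2]-F0)*1000; return np.array([c*d[0]+s*d[1],-s*d[0]+c*d[1]])
def go(x,y,z,yaw=None):
    """turn units, then tool-axis shift units (after the turn)"""
    s=ctrl.read_state();p=s["tcp_pos"];y0=s["tcp_rot"][2]; yw=y0 if yaw is None else yaw
    d=np.array([x,y,z])-p; c,sn=np.cos(yw),np.sin(yw)
    t=np.array([c*d[0]+sn*d[1], sn*d[0]-c*d[1], -d[2]])/.03
    print("turn",round(-(yw-y0)/.12,2),"shift",t.round(2)); 
E
python3 - <<'E'
from h import *
go(.5676,-.0428,.12,-.232); print(wf([.5536,-.1022]),wf([.5676,-.0428]))
E
python3 -m handwheel '[[[0,0,0],0.96,1],[[0,0,0],0.96,1],[[0,0,0],0.96,1],[[0,0,0],0.96,1]]' 20
```

```text
turn 3.83 shift [ 10.98 -18.64   3.95]
[-126.45353889 -236.23063413] [-109.11871624 -177.71684154]
time_s: 0.6
tcp_pos: [0.1185, -0.5113, 0.2388]
tcp_rot: [-3.141, 0.0, -0.237]
wrist_force: [-0.9, 0.1, 0.7]
grip_width: 0.0855
finger_force: 0.0
```

```bash
python3 -m handwheel '[[[0.55,-0.93,0.1],0,1],[[0.55,-0.93,0.1],0,1],[[0.55,-0.93,0.1],0,1],[[0.55,-0.93,0.1],0,1],[[0.55,-0.93,0.1],0,1],[[0.55,-0.93,0.1],0,1],[[0.55,-0.93,0.1],0,1],[[0.55,-0.93,0.1],0,1],[[0.55,-0.93,0.1],0,1],[[0.55,-0.93,0.1],0,1]]'
python3 -m handwheel '[[[0.55,-0.93,0.2],0,1],[[0.55,-0.93,0.2],0,0.4],[[0.55,-0.93,0.2],0,0.2],[[0.55,-0.93,0.2],0,0],[[0.55,-0.93,0.2],0,0],[[0.55,-0.93,0.2],0,0],[[0.55,-0.93,0.2],0,0],[[0.55,-0.93,0.2],0,0],[[0.55,-0.93,0.2],0,0],[[0.55,-0.93,0.2],0,0],[[0,0,0],0,0]]'
python3 - <<'E'
from h import *
go(.5676,-.0428,.018,-.232)
c=read_camera("wrist"); np.savez("w0.npz",**c); cv2.imwrite("pics/w.png",c["frame"][:,:,::-1])
E
```

```text
time_s: 1.85
tcp_pos: [0.3441, -0.2771, 0.2089]
tcp_rot: [-3.141, 0.0, -0.233]
wrist_force: [0.2, -0.8, -0.4]
grip_width: 0.0855
finger_force: 0.0
time_s: 3.22
tcp_pos: [0.5687, -0.0432, 0.1479]
tcp_rot: [3.141, 0.002, -0.231]
wrist_force: [-0.6, -0.1, -0.2]
grip_width: 0.0428
finger_force: 0.0
turn 0.01 shift [-0.04 -0.01  4.33]
```

View pics/w.png

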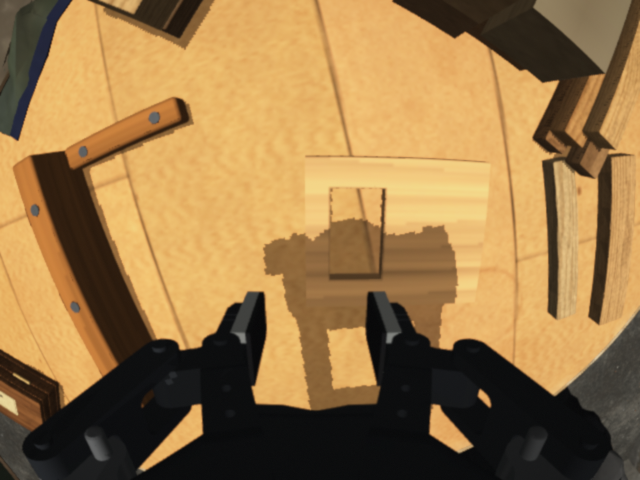

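The wrist view shows the bar at columns 305-330, centred between the pads at columns 265-370. I'll go down and grip it.

```bash
python3 -m handwheel '[[[0,0,0.9],0,0],[[0,0,0.9],0,0],[[0,0,0.9],0,0],[[0,0,0.9],0,0],[[0,0,0.7],0,0],[[0,0,0],0,0]]'
python3 -m handwheel '[[[0,0,0],0,-1],[[0,0,0],0,-1],[[0,0,0],0,-1],[[0,0,0],0,-1],[[0,0,0],0,-1]]' 20
python3 -m handwheel '[[[0,0,-0.3],0,-1],[[0,0,-0.4],0,-1],[[0,0,-0.4],0,-1],[[0,0,-0.4],0,-1],[[0,0,0],0,-1]]' 20
python3 - <<'E'
from h import *
c=read_camera("scene"); np.savez("s1.npz",**c); cv2.imwrite("pics/s1.png",cv2.resize(c["frame"][180:320,230:420],None,fx=4,fy=4)[:,:,::-1])
P=pts(c)
E
```

```text
time_s: 4.03
tcp_pos: [0.5668, -0.0454, 0.0188]
tcp_rot: [3.141, 0.004, -0.234]
wrist_force: [-0.6, -0.7, -0.5]
grip_width: 0.0423
finger_force: 0.0
time_s: 4.65
tcp_pos: [0.5693, -0.0452, 0.0219]
tcp_rot: [3.141, -0.003, -0.233]
wrist_force: [-0.6, -2.1, 6.1]
grip_width: 0.0173
finger_force: 22.7
time_s: 5.28
tcp_pos: [0.5693, -0.0448, 0.0669]
tcp_rot: [-3.141, -0.003, -0.233]
wrist_force: [-0.3, 0.3, -2.5]
grip_width: 0.0171
finger_force: 21.8
```

View pics/s1.png

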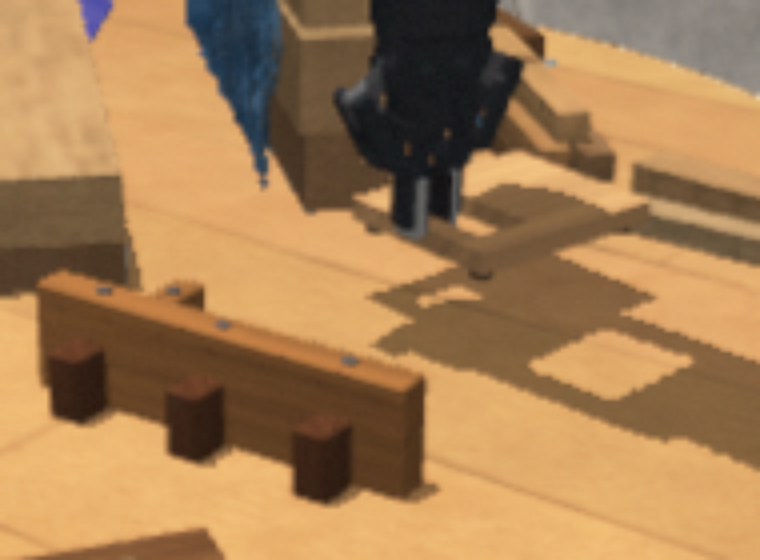

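The board is held level by its bar, 45 mm up. I'll ease the jaws open so the heel sinks while the bar wedges in them.

```bash
cat >> h.py <<'E'
def tilt():
    c=read_camera("scene"); P=pts(c); f=c["frame"]; 
    return c,P
E
for a in 1; do python3 -m handwheel '[[[0,0,0],0,-0.59],[[0,0,0],0,-0.58],[[0,0,0],0,-0.58],[[0,0,0],0,-0.57],[[0,0,0],0,-0.57]]'; done
python3 -m handwheel '[[[0,0,0],0,-0.56],[[0,0,0],0,-0.56],[[0,0,0],0,-0.55],[[0,0,0],0,-0.55]]'
python3 - <<'E'
from h import *
c=read_camera("scene"); a=cv2.resize(c["frame"][180:320,230:420],None,fx=4,fy=4); cv2.imwrite("pics/s2.png",a[:,:,::-1])
P=pts(c)
# board underside/side region samples: wood points above table, world region
m=(P[...,2]>.004)&(P[...,0]>.45)&(P[...,0]<.66)&(P[...,1]>-.22)&(P[...,1]<.02)&(c["frame"].min(-1)>60)
Q=P[m]; print(len(Q))
# profile: height of top vs along-board distance
d=(Q[:,:2]-[.5693,-.0448])@np.array([.230,.973])
for a in np.arange(-.14,.03,.015):
    k=(d>a)&(d<a+.015)
    if k.sum()>5: print(round(a,3),k.sum(),np.percentile(Q[k,2],[10,50,90]).round(4))
E
```

```text
time_s: 5.95
tcp_pos: [0.5686, -0.0448, 0.0654]
tcp_rot: [3.141, -0.0, -0.233]
wrist_force: [1.7, 0.7, -0.3]
grip_width: 0.0182
finger_force: 0.0
time_s: 6.45
tcp_pos: [0.5685, -0.0447, 0.0653]
tcp_rot: [3.142, -0.0, -0.233]
wrist_force: [-0.2, -0.5, 0.1]
grip_width: 0.0191
finger_force: 0.0
2295
-0.125 84 [0.0174 0.0187 0.0198]
-0.11 113 [0.0176 0.0189 0.0203]
-0.095 109 [0.0176 0.0188 0.0204]
-0.08 102 [0.017  0.0187 0.0202]
-0.065 121 [0.0173 0.0186 0.0207]
-0.05 138 [0.0161 0.0193 0.3862]
-0.035 73 [0.0166 0.0195 0.2464]
-0.02 160 [0.0174 0.0821 0.2836]
-0.005 239 [0.0177 0.2342 0.2884]
0.01 317 [0.0175 0.2395 0.2934]
0.025 303 [0.2363 0.27   0.2871]
```

The board dropped back flat: its top is at 20 mm and the load is gone. I'll take it by a side rail instead, so that it can pivot about the closing axis against the fence top.

```bash
python3 -m handwheel '[[[0,0,0],0,0],[[0,0,-0.8],0,0],[[0,0,-1],0,0],[[0,0,-1],0,0],[[0,0,-0.5],0,0],[[0,0,0],0,0]]'
cat >> h.py <<'E'
def wpx(c,u,v,h):
    K=c["K"];x=(u-K[0,2]);y=(v-K[1,2]);r=np.hypot(x,y);t=r/K[0,0]
    d=np.array([np.sin(t)*x/r,np.sin(t)*y/r,np.cos(t)]); T=c["cam_to_world"]; d=T[:3,:3]@d
    return T[:3,3]+d*(h-T[2,3])/d[2]
def wrect(c,h=.02,tol=.012):
    """board top rectangle from wrist z_map"""
    K=c["K"];z=c["z_map"].astype(float);v,u=np.mgrid[:480,:640];x=u-K[0,2];y=v-K[1,2];r=np.hypot(x,y)+1e-9;t=r/K[0,0]
    s=z*np.tan(t)/r; P=np.stack([x*s,y*s,z],-1); T=c["cam_to_world"]; P=P@T[:3,:3].T+T[:3,3]; P[z<=0]=np.nan
    return P
def rect(P,lo,hi,xr,yr):
    m=(P[...,2]>lo)&(P[...,2]<hi)&(P[...,0]>xr[0])&(P[...,0]<xr[1])&(P[...,1]>yr[0])&(P[...,1]<yr[1])
    k,lab,st,_=cv2.connectedComponentsWithStats(m.astype(np.uint8)); i=1+np.argmax(st[1:,4]); Q=P[lab==i]
    r=cv2.minAreaRect(Q[:,:2].astype(np.float32)); print("n",len(Q),"z",np.median(Q[:,2]).round(4),"c",np.round(r[0],4),"size",np.round(r[1],4),"ang",round(r[2],2)); return r
E
python3 - <<'E'
from h import *
print(ctrl.read_state()["joints"].round(2))
for n in("top","wrist"):
    c=read_camera(n); np.savez(n+"1.npz",**c)
    P=pts(c) if n=="top" else wrect(c)
    try: r=rect(P,.014,.026,(.44,.66),(-.22,.02)); print(cv2.boxPoints(r).round(4).tolist())
    except Exception as e: print(e)
E
```

```text
time_s: 7.25
tcp_pos: [0.5689, -0.0448, 0.165]
tcp_rot: [-3.142, -0.002, -0.233]
wrist_force: [0.1, -0.0, -0.9]
grip_width: 0.043
finger_force: 0.0
[-0.14  0.21  1.37 -0.    1.55  1.66]
n 260 z 0.0198 c [ 0.5674 -0.1009] size [0.0346 0.0502] ang 79.79
[[0.5396999716758728, -0.11349999904632568], [0.5891000032424927, -0.12240000069141388], [0.5952000021934509, -0.08829999715089798], [0.545799970626831, -0.07940000295639038]]
n 19579 z 0.0197 c [ 0.5546 -0.0949] size [0.1406 0.1158] ang 76.71
[[0.4819999933242798, -0.15000000596046448], [0.5946999788284302, -0.17659999430179596], [0.6270999908447266, -0.039799999445676804], [0.5144000053405762, -0.013199999928474426]]
```

```bash
python3 -m handwheel '[[[0,0,0],-0.94,0],[[0,0,0],-0.94,0],[[0,0,0],-0.94,0],[[0,0,0],-0.94,0],[[0,0,0],-0.94,0],[[0,0,0],-0.94,0],[[0,0,0],-0.94,0],[[0,0,0],-0.94,0],[[0,0,0],-0.94,0],[[0,0,0],-0.94,0],[[0,0,0],-0.94,0],[[0,0,0],-0.94,0]]'
python3 -m handwheel '[[[0,0,0],-0.9,0],[[0,0,0],-0.9,0],[[0,0,0],0,0]]'
python3 - <<'E'
from h import *
go(.5165,-.0551,.017,1.339)
E
```

```text
time_s: 8.85
tcp_pos: [0.5678, -0.0446, 0.1623]
tcp_rot: [-3.139, 0.001, 1.124]
wrist_force: [0.4, 0.1, -0.1]
grip_width: 0.043
finger_force: 0.0
time_s: 9.22
tcp_pos: [0.568, -0.0447, 0.1627]
tcp_rot: [-3.139, 0.0, 1.336]
wrist_force: [-0.1, -0.4, 0.6]
grip_width: 0.0425
finger_force: 0.0
turn -0.03 shift [-0.73 -1.59  4.86]
```

```bash
python3 -m handwheel '[[[-0.37,-0.8,0.3],0,0],[[-0.36,-0.79,0.6],0,0],[[0,0,0.9],0,0],[[0,0,0.9],0,0],[[0,0,0.9],0,0],[[0,0,0.9],0,0],[[0,0,0.45],0,0],[[0,0,0],0,0]]'
python3 -m handwheel '[[[0,0,0],0,-1],[[0,0,0],0,-1],[[0,0,0],0,-1],[[0,0,0],0,-1],[[0,0,0],0,-1]]' 25
python3 -m handwheel '[[[0,0,-0.3],0,-1],[[0,0,-0.5],0,-1],[[0,0,-0.7],0,-1],[[0,0,-0.9],0,-1],[[0,0,-0.7],0,-1],[[0,0,0],0,-1]]' 25
python3 - <<'E'
from h import *
c=read_camera("wrist"); np.savez("w2.npz",**c);P=wrect(c)
r=rect(P,.05,.13,(.40,.70),(-.24,.06)); print(cv2.boxPoints(r).round(4).tolist())
m=(P[...,2]>.05)&(P[...,2]<.13)&(P[...,0]>.44)&(P[...,0]<.66)&(P[...,1]>-.18)&(P[...,1]<.02)
Q=P[m]; A=np.c_[Q[:,:2]-[.5165,-.0551],np.ones(len(Q))]; print(np.linalg.lstsq(A,Q[:,2],rcond=None)[0].round(4))
E
```

```text
time_s: 10.22
tcp_pos: [0.5163, -0.0549, 0.0148]
tcp_rot: [-3.139, 0.0, 1.336]
wrist_force: [0.4, 0.7, 0.5]
grip_width: 0.0428
finger_force: 0.0
time_s: 10.85
tcp_pos: [0.5179, -0.0551, 0.017]
tcp_rot: [3.139, -0.0, 1.337]
wrist_force: [-1.0, -0.6, 6.4]
grip_width: 0.0218
finger_force: 27.7
time_s: 11.6
tcp_pos: [0.5181, -0.0551, 0.1112]
tcp_rot: [3.137, -0.0, 1.337]
wrist_force: [0.6, 0.4, -3.0]
grip_width: 0.0215
finger_force: 26.7
n 29374 z 0.1138 c [ 0.5557 -0.0681] size [0.0892 0.1291] ang 76.64
[[0.48260000348091125, -0.0966000035405159], [0.6082000136375427, -0.12639999389648438], [0.6287999749183655, -0.03970000147819519], [0.5031999945640564, -0.009800000116229057]]
[-0.0216  0.0015  0.1142]
```

The board hangs level from the -x rail. I'll align it with the fence and carry it above the fence edge.

```bash
python3 -m handwheel '[[[0,0,0],-0.8,-1],[[0,0,0],-0.8,-1],[[0,0,0],-0.81,-1],[[0,0,0],0,-1]]'
python3 - <<'E'
from h import *
x,y=fw(-118,-17); go(x,y,.111,1.337+.2887); print(x,y)
E
```

```text
time_s: 12.15
tcp_pos: [0.5163, -0.0549, 0.1075]
tcp_rot: [-3.139, -0.0, 1.625]
wrist_force: [0.6, -0.1, -1.0]
grip_width: 0.0215
finger_force: 26.7
turn -0.01 shift [ 5.66  1.42 -0.12]
0.5496494321733354 0.11715798657926854
```

```bash
python3 -m handwheel '[[[0.5,0.15,0],0,-1],[[0.7,0.2,0],0,-1],[[0.7,0.2,0],0,-1],[[0.8,0.2,0],0,-1],[[0.8,0.2,0],0,-1],[[0.8,0.2,0],0,-1],[[0.7,0.2,0],0,-1],[[0.66,0.07,0],0,-1],[[0,0,0],0,-1]]'
python3 - <<'E'
from h import *
x,y=fw(-118,-17); go(x,y,.080,1.337+.2887)
c=read_camera("wrist");P=wrect(c)
Q=P[(P[...,2]>.09)&(P[...,2]<.13)&(P[...,1]<.16)&(P[...,1]>0)&(P[...,0]>.5)&(P[...,0]<.66)]; F=np.array([wf(q) for q in Q])
print(np.percentile(F,[0.5,2,50,98,99.5],axis=0).round(1),np.median(Q[:,2]))
Q=P[(P[...,2]>.058)&(P[...,2]<.070)&(P[...,1]<.22)&(P[...,1]>0.1)]; F=np.array([wf(q) for q in Q]);print("fence",np.percentile(F,[1,5,50,95,99],axis=0).round(1))
Q=P[(P[...,2]>.015)&(P[...,2]<.026)&(P[...,0]>.6)&(P[...,1]<.16)&(P[...,1]>0.02)]; F=np.array([wf(q) for q in Q]);print("stop",np.percentile(F,[1,5,50,95,99],axis=0).round(1))
E
```

```text
time_s: 13.28
tcp_pos: [0.5499, 0.1186, 0.1085]
tcp_rot: [-3.141, -0.0, 1.627]
wrist_force: [-0.7, -0.6, -1.5]
grip_width: 0.022
finger_force: 26.7
turn 0.01 shift [-0.05 -0.01  0.95]
[[-140.3  -79.8]
 [-133.7  -58.7]
 [ -98.6   -3.1]
 [ -16.6   24.5]
 [ -14.8   24.7]] 0.11095328575101585
fence [[-215.1    1.3]
 [-208.7    3.2]
 [-148.3   18.5]
 [  -6.2   24. ]
 [  15.4   24.4]]
stop [[   1.3 -118.7]
 [   1.8 -114.3]
 [  92.5  -70.3]
 [ 148.7    5. ]
 [ 153.3    9.9]]
```

```bash
python3 -m handwheel '[[[-0.05,0,0.3],0,-1],[[0,0,0.4],0,-1],[[0,0,0.3],0,-1],[[0,0,0.15],0,-1],[[0,0,0.1],0,-1]]'
python3 -m handwheel '[[[0,0,0.1],0,-1],[[0,0,0.1],0,-1],[[0,0,0.1],0,-1],[[0,0,0],0,-1]]'
python3 - <<'E'
from h import *
c=read_camera("scene"); np.savez("s3.npz",**c)
cv2.imwrite("pics/s3.png",cv2.resize(c["frame"][160:320,220:430],None,fx=3.6,fy=3.6)[:,:,::-1])
E
```

```text
time_s: 13.95
tcp_pos: [0.5513, 0.1146, 0.0723]
tcp_rot: [3.139, 0.001, 1.625]
wrist_force: [-0.0, -3.2, 6.4]
grip_width: 0.0218
finger_force: 29.6
time_s: 14.45
tcp_pos: [0.5517, 0.1147, 0.0634]
tcp_rot: [3.138, 0.001, 1.625]
wrist_force: [1.8, -2.7, 5.3]
grip_width: 0.0218
finger_force: 31.3
```

View pics/s3.png

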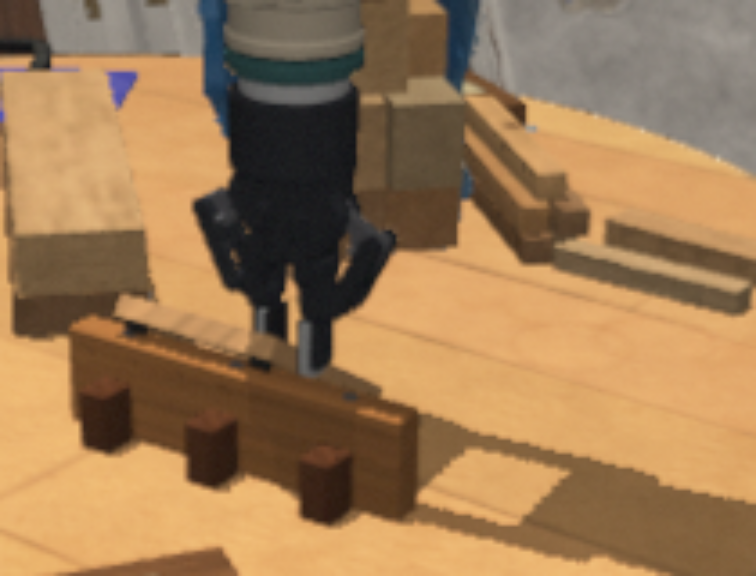

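The board is pivoting on the fence edge, with its front feet (at crop pixels 135,328 and 260,365) beyond the edge. I'll measure the tilt and lower further.

```bash
cat >> h.py <<'E'
def prof(P,xr=(-135,-20),yr=(-170,40),zmin=.004,step=12):
    """max-ish surface height against fence y"""
    S=P.reshape(-1,3); S=S[np.isfinite(S[:,0])]; c,s=np.cos(FA),np.sin(FA); d=(S[:,:2]-F0)*1000
    f=np.c_[c*d[:,0]+s*d[:,1],-s*d[:,0]+c*d[:,1],S[:,2]*1000]
    f=f[(f[:,0]>xr[0])&(f[:,0]<xr[1])&(f[:,1]>yr[0])&(f[:,1]<yr[1])&(f[:,2]>zmin*1000)&(f[:,2]<160)]
    for a in np.arange(yr[0],yr[1],step):
        k=f[(f[:,1]>=a)&(f[:,1]<a+step)]
        if len(k)>8: print(int(a+step/2),len(k),np.percentile(k[:,2],[10,50,90]).round(1),"x",np.percentile(k[:,0],[1,99]).round(1))
E
python3 - <<'E'
from h import *
c=read_camera("wrist"); prof(wrect(c))
E
python3 -m handwheel '[[[0,0,0.1],0,-1],[[0,0,0.1],0,-1],[[0,0,0.1],0,-1],[[0,0,0],0,-1]]'
python3 - <<'E'
from h import *
c=read_camera("wrist"); prof(wrect(c))
E
```

```text
-104 250 [13.6 15.5 17.3] x [-127.8  -24.8]
-92 405 [18.2 21.9 24.7] x [-127.8  -31.1]
-80 443 [26.3 29.3 32.4] x [-127.7  -95.9]
-68 475 [33.8 37.1 40.1] x [-127.5  -21.9]
-56 700 [42.  45.4 48.3] x [-127.5  -20.3]
-44 1115 [50.  53.5 56.4] x [-127.5  -20.6]
-32 5695 [ 49.2  58.7 121.7] x [-128.4  -22.4]
-20 7075 [ 66.7 112.2 151.4] x [-129.1  -22.7]
-8 28182 [ 79.7 133.8 150.2] x [-134.   -28.7]
4 15040 [ 82.2 133.1 156.6] x [-134.6  -23.8]
16 14983 [64.5 82.9 89.2] x [-133.1  -21.7]
28 8428 [18.9 42.8 63.7] x [-133.8  -21.3]
40 1290 [18.2 39.2 40.3] x [-109.4  -20.7]
time_s: 15.05
tcp_pos: [0.5536, 0.1151, 0.0608]
tcp_rot: [3.132, 0.0, 1.625]
wrist_force: [-11.8, -5.1, 38.6]
grip_width: 0.0219
finger_force: 37.5
-104 198 [11.7 13.3 14.6] x [-125.4  -22.3]
-92 390 [15.7 19.1 22.3] x [-125.8  -28.2]
-80 433 [24.1 27.2 30.2] x [-125.7  -93.7]
-68 463 [31.9 35.2 38.4] x [-125.6  -98.8]
-56 639 [40.  43.8 46.8] x [-125.6  -20.5]
-44 1019 [48.6 52.1 55.2] x [-125.7  -20.7]
-32 5403 [ 48.3  57.3 119. ] x [-126.6  -22.4]
-20 6867 [ 65.8 109.6 148.5] x [-127.4  -22.6]
-8 27627 [ 78.8 131.1 147.8] x [-134.1  -28.6]
4 16940 [ 82.  131.6 153.7] x [-134.6  -24.3]
16 15454 [64.5 82.2 88.8] x [-133.1  -21.6]
28 8846 [19.1 43.1 63.7] x [-133.8  -21.4]
40 1333 [18.2 39.2 40.3] x [-109.2  -20.4]
```

Now 38 N: the heel is down and the tilt is about 34 degrees. I'll ease off, release, rise and go behind the heel.

```bash
python3 -m handwheel '[[[0,0,-0.12],0,-1],[[0,0,0],0,-0.4],[[0,0,0],0,-0.1],[[0,0,0],0,-0.1],[[0,0,0],0,-0.1],[[0,0,-0.3],0,-0.1],[[0,0,-0.7],0,-0.1],[[0,0,-1],0,-0.1],[[0,0,-1],0,-1],[[0,0,0],0,-1]]'
python3 - <<'E'
from h import *
c=read_camera("wrist"); prof(wrect(c)); x,y=fw(-70,-140); go(x,y,.011)
E
```

```text
time_s: 16.35
tcp_pos: [0.5518, 0.1157, 0.1504]
tcp_rot: [3.135, -0.0, 1.626]
wrist_force: [-0.2, -0.2, -0.6]
grip_width: 0.0026
finger_force: 0.0
-104 239 [12.  13.4 15. ] x [-117.4  -20.6]
-92 632 [16.1 19.5 22.8] x [-117.7  -20.9]
-80 731 [24.4 27.7 30.9] x [-117.6  -20.9]
-68 904 [32.5 36.  39.1] x [-116.9  -20.8]
-56 1203 [40.6 44.1 47.2] x [-116.8  -20.9]
-44 1714 [48.8 52.4 55.3] x [-126.2  -21.4]
-32 2713 [48.2 55.5 61.3] x [-125.7  -21.7]
-20 931 [62.2 67.9 71.6] x [-126.6  -20.9]
-8 2039 [ 73.4  80.2 157.6] x [-130.2  -21. ]
4 3139 [81.2 84.7 87.9] x [-133.8  -21.5]
16 5267 [64.6 83.8 89.8] x [-133.5  -21.4]
28 2969 [18.3 41.7 63.9] x [-133.6  -20.8]
40 545 [19.1 39.3 40.4] x [-109.1  -20.4]
turn -0.0 shift [-4.04  1.57  4.57]
```

The board rests steadily at about 34 degrees. I'll go behind the heel and push it up.

```bash
python3 -m handwheel '[[[-0.8,0.32,0],0,-1],[[-0.8,0.32,0],0,-1],[[-0.8,0.31,0],0,-1],[[-0.8,0.31,0.3],0,-1],[[-0.84,0.31,0.6],0,-1],[[0,0,0.9],0,-1],[[0,0,0.9],0,-1],[[0,0,0.9],0,-1],[[0,0,0.95],0,-1],[[0,0,0],0,-1]]'
python3 -m handwheel '[[[0.4,0,0],0,-1],[[0.4,0,0],0,-1],[[0.3,0,0],0,-1],[[0.3,0,0],0,-1],[[0.3,0,0],0,-1],[[0.3,0,0],0,-1],[[0.2,0,0],0,-1],[[0,0,0],0,-1]]'
python3 - <<'E'
from h import *
c=read_camera("scene"); prof(pts(c),zmin=.02); s=ctrl.read_state(); print(wf(s["tcp_pos"]))
E
```

```text
time_s: 17.65
tcp_pos: [0.6036, -0.003, 0.009]
tcp_rot: [-3.14, -0.0, 1.626]
wrist_force: [-1.0, -0.2, 0.4]
grip_width: 0.0
finger_force: 0.0
time_s: 18.65
tcp_pos: [0.6004, 0.0635, 0.0105]
tcp_rot: [3.141, -0.0, 1.626]
wrist_force: [-0.2, -0.8, -0.6]
grip_width: 0.0
finger_force: 0.0
-92 16 [ 66.2 133.5 155. ] x [-127.7  -83.9]
-80 161 [ 56.5  92.9 144.1] x [-130.8  -28.9]
-68 547 [ 67.4  97.1 127.1] x [-130.9  -22. ]
-56 419 [ 73.   98.  145.1] x [-128.  -22.]
-44 208 [132.3 144.7 156.6] x [-101.3  -46.4]
-32 74 [133.4 146.6 157.1] x [-125.3  -59.1]
-20 17 [52.8 58.8 68.9] x [-125.4  -32.2]
-8 171 [62.6 67.1 72.2] x [-127.1  -29.4]
4 195 [62.6 65.1 82.2] x [-133.6  -20.8]
16 409 [34.9 62.7 90.7] x [-132.7  -21.5]
28 975 [ 29.   58.  114.2] x [-133.5  -22. ]
40 98 [ 30.2 101.8 110.6] x [-117.3  -20.8]
[-70.26170477 -73.70725162]
```

```bash
python3 -m handwheel '[[[0.15,0,0],0,-1],[[0.15,0,0],0,-1],[[0.1,0,0],0,-1],[[0,0,0],0,-1]]'
cat >> h.py <<'E'
def lean(cam="wrist"):
    c=read_camera(cam); P=wrect(c) if cam=="wrist" else pts(c); S=P.reshape(-1,3); S=S[np.isfinite(S[:,0])]
    cc,s=np.cos(FA),np.sin(FA); d=(S[:,:2]-F0)*1000; f=np.c_[cc*d[:,0]+s*d[:,1],-s*d[:,0]+cc*d[:,1],S[:,2]*1000]
    print(cam)
    for lo in range(10,140,12):
        k=f[(f[:,2]>lo)&(f[:,2]<lo+12)&(f[:,0]>-135)&(f[:,0]<-15)&(f[:,1]>-70)&(f[:,1]<55)]
        a=k[(k[:,0]<-105)|(k[:,0]>-35)]
        if len(a)>8: print(lo+6,len(a),"y",np.percentile(a[:,1],[5,25,50,95]).round(1),"x",np.percentile(k[:,0],[2,98]).round(1))
    np.savez("last_"+cam+".npz",**c); return f
E
python3 - <<'E'
from h import *
lean(); lean("top"); s=ctrl.read_state(); print(wf(s["tcp_pos"]),s["wrist_force"].round(1))
E
```

```text
time_s: 19.2
tcp_pos: [0.5997, 0.0752, 0.0104]
tcp_rot: [-3.142, -0.0, 1.626]
wrist_force: [-0.4, -0.9, 0.2]
grip_width: 0.0002
finger_force: 0.1
wrist
16 449 y [-47.7 -46.5 -44.4 -41.6] x [-122.  -19.]
28 654 y [-40.8 -39.2 -37.   47.3] x [-122.2  -18.8]
40 1733 y [-33.2 -30.   43.9  48.7] x [-120.1  -16.9]
52 1288 y [-68.2 -25.9 -23.8 -20.4] x [-119.   -21.8]
64 6469 y [-50.  -19.7   3.   14.3] x [-113.6  -25.2]
76 10732 y [-65.  -52.7 -49.2   3. ] x [-118.4  -22.9]
88 14895 y [-57.5 -52.8 -48.8   8.6] x [-125.8  -17.5]
100 4206 y [-58.5 -57.1 -56.2   1.6] x [-126.5  -17.3]
top
28 10 y [38.1 42.4 45.5 48.5] x [-108.6  -28.3]
40 24 y [43.5 45.1 46.6 50.7] x [-107.2  -16.5]
112 30 y [-68.2 -60.2 -52.3  35.9] x [-125.7  -19.6]
124 71 y [-67.3  24.4  28.2  32.6] x [-124.3  -20.7]
136 13 y [-66.9 -63.5 -59.  -47.3] x [-107.8  -68.8]
[-70.28468032 -61.79230231] [-0.3  0.6 -1.1]
```

```bash
python3 -m handwheel '[[[0.1,0,0],0,-1],[[0.1,0,0],0,-1],[[0.05,0,0],0,-1],[[0,0,0],0,-1]]'
python3 - <<'E'
from h import *
lean(); s=ctrl.read_state(); print(wf(s["tcp_pos"]),s["wrist_force"].round(1))
E
```

```text
time_s: 19.8
tcp_pos: [0.5993, 0.0825, 0.0104]
tcp_rot: [-3.142, -0.0, 1.626]
wrist_force: [0.5, -0.2, -0.9]
grip_width: 0.0002
finger_force: 0.3
wrist
16 700 y [-38.6  30.1  36.4  47.4] x [-109.7  -28.5]
28 902 y [-33.   30.   36.1  47.5] x [-107.7  -28.5]
40 4545 y [26.2 30.8 36.7 47.8] x [-107.6  -16.1]
52 361 y [-61.9 -42.2 -23.  -18.7] x [-107.5  -35. ]
64 13579 y [-42.2   8.1  14.2  23. ] x [-125.1  -19.9]
76 7781 y [-58.6 -48.8 -42.4   2.5] x [-117.5  -24.1]
88 11264 y [-50.3 -48.  -42.3   8.5] x [-126.1  -17.7]
100 4409 y [-50.9 -49.6 -48.7   1.7] x [-126.5  -17.5]
[-70.35620937 -54.37158913] [-0.2 -0.4 -0.4]
```

```bash
python3 -m handwheel '[[[-0.1,0,0],0,-1],[[-0.3,0,0],0,-1],[[-0.8,0,0],0,-1],[[-0.8,0,-0.3],0,-1],[[-0.5,0,-0.9],0,-1],[[0,0,-1],0,-1],[[0,0,-1],0,-1],[[0,0,-1],0,-1],[[0,0,-0.5],0,0],[[0,0,0],0,0]]'
python3 - <<'E'
from h import *
lean(); lean("scene"); c=np.load("last_wrist.npz"); cv2.imwrite("pics/w5.png",c["frame"][:,:,::-1]); x,y=fw(-70,25); go(x,y,.2,.0566)
E
```

```text
time_s: 21.1
tcp_pos: [0.6039, 0.0071, 0.1522]
tcp_rot: [3.14, 0.0, 1.625]
wrist_force: [0.1, -0.2, -0.1]
grip_width: 0.0358
finger_force: 0.0
wrist
16 519 y [-40.7 -39.3 -37.9 -35.1] x [-124.   -17.3]
28 579 y [-35.  -33.7 -32.3 -29.2] x [-124.2  -17.5]
40 777 y [-29.4 -27.9 -26.2  37.4] x [-124.1  -17.9]
52 736 y [-23.8 -22.5 -21.1 -18.5] x [-124.5  -17.8]
64 1140 y [-18.1 -16.5 -14.6  20.7] x [-122.1  -20.3]
76 1056 y [-12.6 -11.2  -9.7  -4. ] x [-122.6  -18.9]
88 1223 y [-6.9 -5.5 -4.   2.5] x [-125.6  -16. ]
100 1412 y [-1.3  0.1  1.5  5.8] x [-125.7  -16. ]
112 1492 y [4.2 5.5 6.9 9.6] x [-125.6  -15.9]
124 100 y [ 8.7  9.2  9.6 10.4] x [-125.9  -16. ]
scene
16 174 y [20.4 23.4 29.2 50.7] x [-131.8  -17.5]
28 167 y [20.7 23.5 28.6 50.1] x [-133.2  -19.3]
40 166 y [20.4 22.5 24.8 48.5] x [-132.7  -17.5]
52 107 y [19.4 21.3 23.  25.8] x [-131.5  -17.5]
64 193 y [-9.1  0.4 10.8 23.7] x [-131.6  -18.8]
76 95 y [-8.7  0.6  3.9  8.3] x [-126.1  -17.6]
88 96 y [-2.2  5.   8.3 13.6] x [-127.2  -18. ]
100 89 y [ 2.7 11.3 14.3 19. ] x [-126.8  -16.7]
112 93 y [10.5 18.4 22.9 31. ] x [-127.2  -20. ]
124 135 y [15.7 21.1 24.7 31. ] x [-125.7  -17.9]
136 18 y [14.6 15.6 17.6 21.1] x [-123.4  -22.2]
turn 13.08 shift [ 0.03 -5.15 -1.67]
```

View pics/w5.png

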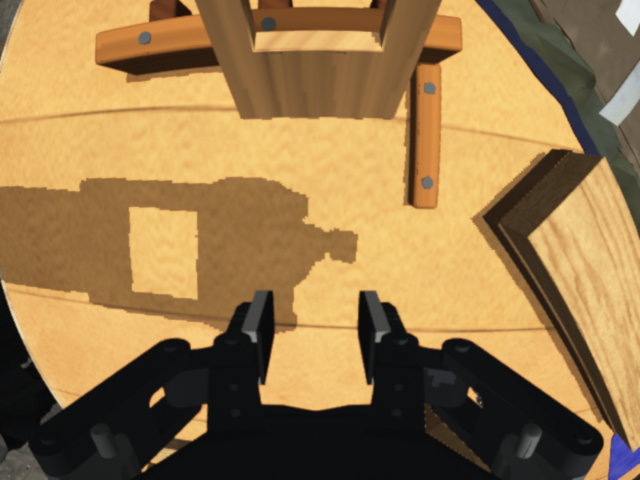

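The board leans on the fence at about 65 degrees with its heel at row 118, untouched. I'll turn the tool and come down on the top edge.

```bash
python3 -m handwheel '[[[0,0,-0.3],0.94,-0.16],[[0,0,-0.3],0.94,-0.16],[[0,0,-0.3],0.94,-0.16],[[0,0,-0.3],0.94,-0.16],[[0,0,-0.3],0.94,-0.16],[[0,0,0],0.94,-0.16],[[0,0,0],0.94,-0.16],[[0,0,0],0.94,-0.16],[[0,0,0],0.94,-0.16],[[0,0,0],0.94,-0.16],[[0,0,0],0.94,-0.16],[[0,0,0],0.94,-0.16]]'
python3 -m handwheel '[[[0,0,0],0.9,-0.16],[[0,0,0],0.9,-0.16],[[0,0,0],0,-0.16]]'
python3 - <<'E'
from h import *
x,y=fw(-71,19); go(x,y,.119,.0566); lean()
E
```

```text
time_s: 22.7
tcp_pos: [0.6029, 0.0075, 0.1943]
tcp_rot: [-3.141, 0.003, 0.269]
wrist_force: [-0.3, 0.0, -0.2]
grip_width: 0.0358
finger_force: 0.0
time_s: 23.08
tcp_pos: [0.603, 0.0074, 0.1947]
tcp_rot: [-3.141, 0.003, 0.057]
wrist_force: [-0.5, 0.8, 0.5]
grip_width: 0.0361
finger_force: 0.0
turn 0.0 shift [-0.   -4.95  2.52]
wrist
16 435 y [-40.7 -39.4 -38.  -35.4] x [-124.5  -17.3]
28 476 y [-35.1 -33.9 -32.4 -29.7] x [-124.1  -17. ]
40 558 y [-29.6 -28.2 -26.7  39.5] x [-123.9  -17.4]
52 575 y [-23.9 -22.6 -21.1 -18.4] x [-123.8  -17.1]
64 722 y [-18.3 -16.7 -15.1  19. ] x [-122.3  -18.3]
76 687 y [-12.6 -11.3  -9.9  -7.2] x [-122.9  -18. ]
88 735 y [-7.  -5.8 -4.3 -1.4] x [-125.5  -15.9]
100 782 y [-1.5 -0.1  1.4  4. ] x [-125.5  -15.8]
112 866 y [4.1 5.5 6.9 9.7] x [-125.4  -15.9]
124 1263 y [ 9.8 11.5 13.4 27.5] x [-123.8  -16.9]
136 456 y [14.8 15.8 16.8 21.5] x [-124.   -17.2]
```

```bash
python3 -m handwheel '[[[0,-0.9,0],0,-0.16],[[0,-0.9,0],0,-0.16],[[0,-0.9,0],0,-0.16],[[0,-0.9,0],0,-0.16],[[0,-0.9,0],0,-0.16],[[0,-0.45,0],0,-0.16],[[0,0,0.6],0,-0.16],[[0,0,0.7],0,-0.16],[[0,0,0.7],0,-0.16],[[0,0,0.5],0,-0.16],[[0,0,0],0,-0.16]]'
python3 -m handwheel '[[[0,0,0],0,-0.3],[[0,0,0],0,-0.4],[[0,0,0],0,-0.44],[[0,0,0],0,-0.46]]' 20
python3 - <<'E'
from h import *
s=ctrl.read_state(); print(wf(s["tcp_pos"]))
E
```

```text
time_s: 24.5
tcp_pos: [0.5943, 0.1549, 0.1193]
tcp_rot: [3.141, 0.003, 0.056]
wrist_force: [-0.1, 0.0, 0.3]
grip_width: 0.0357
finger_force: 0.0
time_s: 25.0
tcp_pos: [0.5952, 0.1558, 0.1217]
tcp_rot: [3.142, -0.001, 0.056]
wrist_force: [0.2, 0.0, 0.2]
grip_width: 0.0231
finger_force: 0.0
[-70.34551338  19.02631288]
```

```bash
python3 -m handwheel '[[[0,0.18,-0.07],0,-0.48],[[0,0.18,-0.06],0,-0.5],[[0,0.18,-0.05],0,-0.51],[[0,0.18,-0.04],0,-0.53],[[0,0.19,-0.03],0,-0.55],[[0,0.19,-0.03],0,-0.56],[[0,0.19,-0.02],0,-0.58],[[0,0.19,-0.01],0,-0.59],[[0,0.19,0],0,-0.61],[[0,0.19,0],0,-0.62],[[0,0,0],0,-0.62]]' 20
python3 - <<'E'
from h import *
s=ctrl.read_state(); print(wf(s["tcp_pos"])); lean()
c=read_camera("scene"); cv2.imwrite("pics/s6.png",cv2.resize(c["frame"][140:320,200:430],None,fx=3.4,fy=3.2)[:,:,::-1])
E
```

```text
time_s: 26.38
tcp_pos: [0.5982, 0.0996, 0.1306]
tcp_rot: [3.141, 0.0, 0.056]
wrist_force: [0.1, 0.7, -0.4]
grip_width: 0.0161
finger_force: 0.0
[-70.48012531 -37.27703174]
wrist
16 156 y [-26.4  -0.4   0.    0.6] x [-114.4  -16.6]
28 118 y [-0.1  0.2  0.3  0.5] x [-112.7  -17.4]
40 787 y [ 0.1 33.  38.2 47.9] x [-107.2  -15.9]
52 142 y [-0.2 -0.   0.1  0.5] x [-107.2  -17.2]
64 2420 y [ 0.9  6.1 12.1 22.3] x [-122.5  -16.9]
124 39 y [-29.7 -28.5 -27.4 -25.1] x [-109.3  -59.3]
136 3450 y [-43.5 -39.8 -35.4 -25.9] x [-110.   -16.5]
```

View pics/s6.png

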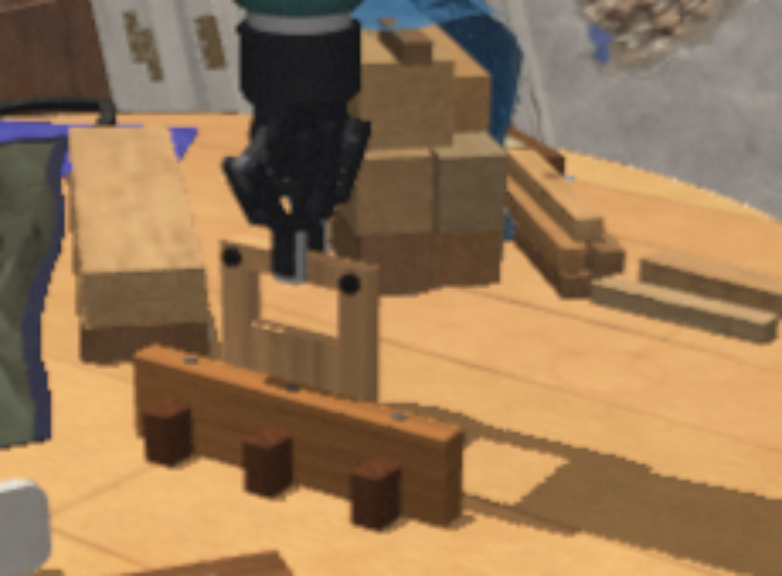

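The board stands upright with its two top feet facing the fence (crop pixels 232,257 and 348,283) and its top edge between the pads. I'll grip it, then lay it over along the arc, opening the jaws as the bar turns in them.

```bash
python3 -m handwheel '[[[0,0,0],0,-1],[[0,0,0],0,-1],[[0,0,0],0,-1]]' 20
python3 -m handwheel '[[[0,0.2,0],0,-0.61],[[0,0.22,0.02],0,-0.6],[[0,0.24,0.03],0,-0.58],[[0,0.24,0.03],0,-0.56],[[0,0.24,0.05],0,-0.55]]' 20
python3 -m handwheel '[[[0,0.27,0.07],0,-0.53],[[0,0.27,0.09],0,-0.51],[[0,0.27,0.1],0,-0.49],[[0,0.27,0.11],0,-0.48]]' 20
python3 - <<'E'
from h import *
s=ctrl.read_state(); print(wf(s["tcp_pos"])); c=read_camera("scene"); np.savez("s7.npz",**c);cv2.imwrite("pics/s7.png",cv2.resize(c["frame"][140:320,200:430],None,fx=3.4,fy=3.2)[:,:,::-1])
E
```

```text
time_s: 26.85
tcp_pos: [0.5982, 0.1002, 0.1307]
tcp_rot: [3.142, -0.0, 0.056]
wrist_force: [0.2, -0.5, 0.8]
grip_width: 0.0139
finger_force: 23.3
time_s: 27.48
tcp_pos: [0.6002, 0.0652, 0.1267]
tcp_rot: [3.141, -0.0, 0.056]
wrist_force: [-0.1, 0.2, -0.3]
grip_width: 0.0191
finger_force: 0.1
time_s: 27.98
tcp_pos: [0.602, 0.033, 0.1154]
tcp_rot: [3.141, 0.0, 0.056]
wrist_force: [-0.3, 0.2, -0.2]
grip_width: 0.0222
finger_force: 0.1
[ -70.51948952 -103.99880536]
```

View pics/s7.png

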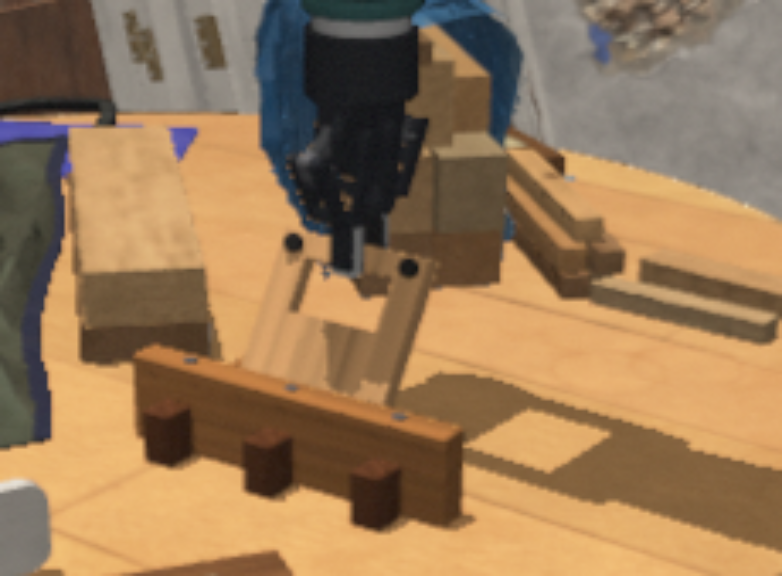

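The board now tilts about 30 degrees past vertical, caged in the jaws. I'll continue along the arc.

```bash
python3 -m handwheel '[[[0,0.25,0.13],0,-0.47],[[0,0.24,0.15],0,-0.46],[[0,0.23,0.17],0,-0.45],[[0,0.22,0.19],0,-0.45]]' 20
python3 -m handwheel '[[[0,0.2,0.2],0,-0.45],[[0,0.19,0.21],0,-0.45],[[0,0.18,0.23],0,-0.45],[[0,0.17,0.23],0,-0.45]]' 20
cat >> h.py <<'E'
def flat(cam="wrist",yr=(-240,5),xr=(-150,10)):
    c=read_camera(cam); P=wrect(c) if cam=="wrist" else pts(c); np.savez("last_"+cam+".npz",**c)
    S=P.reshape(-1,3); S=S[np.isfinite(S[:,0])]
    cc,s=np.cos(FA),np.sin(FA); d=(S[:,:2]-F0)*1000; f=np.c_[cc*d[:,0]+s*d[:,1],-s*d[:,0]+cc*d[:,1],S[:,2]*1000]
    f=f[(f[:,2]>6)&(f[:,2]<125)&(f[:,0]>xr[0])&(f[:,0]<xr[1])&(f[:,1]>yr[0])&(f[:,1]<yr[1])]; 
    print(cam)
    for a in range(yr[0],yr[1],14):
        k=f[(f[:,1]>=a)&(f[:,1]<a+14)]; e=k[(abs(k[:,0]+71)>36)&(abs(k[:,0]+71)<60)]
        if len(e)>8: print(a+7,len(e),"z",np.percentile(e[:,2],[10,50,90]).round(1),"x",np.percentile(e[:,0],[1,99]).round(1))
    return f
E
python3 - <<'E'
from h import *
s=ctrl.read_state(); print(wf(s["tcp_pos"])); flat(); 
E
```

```text
time_s: 28.52
tcp_pos: [0.6035, 0.0049, 0.096]
tcp_rot: [3.141, 0.0, 0.056]
wrist_force: [-0.0, -0.8, 0.2]
grip_width: 0.0234
finger_force: 0.2
time_s: 29.02
tcp_pos: [0.6048, -0.0171, 0.0698]
tcp_rot: [3.142, 0.0, 0.056]
wrist_force: [-0.1, -0.8, -0.2]
grip_width: 0.024
finger_force: 0.3
[ -70.55770038 -154.17730917]
wrist
-163 1929 z [70.4 77.4 80.5] x [-115.2  -11.3]
-149 3127 z [72.2 78.6 82.6] x [-111.5  -11.3]
-135 2342 z [63.9 67.6 70.4] x [-117.2  -11.3]
-121 1719 z [56.  59.5 62.6] x [-33.7 -11.3]
-107 1446 z [48.  51.5 54.7] x [-34.6 -11.4]
-93 1193 z [40.  43.6 46.9] x [-34.8 -11.4]
-79 977 z [32.4 35.6 38.9] x [-107.2  -11.4]
-65 1004 z [24.5 27.6 31. ] x [-118.7  -11.4]
-51 1263 z [18.6 23.2 26. ] x [-125.4  -11.5]
-37 264 z [12.4 15.1 22.4] x [-118.8  -11.5]
5 5114 z [14.5 42.2 63.6] x [-130.4  -11.4]
```

Elevation is 30 degrees, as planned. Now the last part, gently.

```bash
python3 -m handwheel '[[[0,0.15,0.24],0,-0.45],[[0,0.13,0.25],0,-0.46],[[0,0.11,0.26],0,-0.47],[[0,0.1,0.27],0,-0.48]]' 20
python3 -m handwheel '[[[0,0.08,0.2],0,-0.48],[[0,0.06,0.2],0,-0.49],[[0,0.04,0.2],0,-0.5],[[0,0.03,0.15],0,-0.51],[[0,0,0.12],0,-0.51],[[0,0,0],0,-0.52]]' 20
python3 - <<'E'
from h import *
s=ctrl.read_state(); print(wf(s["tcp_pos"])); flat(); 
E
```

```text
time_s: 29.58
tcp_pos: [0.6056, -0.0316, 0.0393]
tcp_rot: [-3.142, -0.0, 0.056]
wrist_force: [0.2, -0.6, -0.8]
grip_width: 0.022
finger_force: 0.0
time_s: 30.32
tcp_pos: [0.6058, -0.0377, 0.0133]
tcp_rot: [3.142, 0.001, 0.056]
wrist_force: [-0.4, 1.7, -1.6]
grip_width: 0.0203
finger_force: 0.4
[ -70.71584547 -174.76551949]
wrist
-177 2693 z [13.2 14.5 20.2] x [-116.2  -11.6]
-163 2855 z [13.  14.  19.4] x [-116.6  -11.6]
-149 2276 z [13.  13.8 14.6] x [-34.  -11.6]
-135 2108 z [13.  13.8 14.6] x [-33.8 -11.7]
-121 2000 z [13.  13.8 14.6] x [-34.7 -11.6]
-107 2030 z [13.  13.8 14.7] x [-120.7  -11.6]
-93 1634 z [13.  13.9 14.7] x [-34.9 -11.6]
-79 1474 z [13.  13.8 14.6] x [-109.6  -11.6]
-65 1963 z [13.2 14.3 19.7] x [-116.7  -11.6]
-51 1218 z [13.3 14.9 20.2] x [-120.6  -11.6]
-37 209 z [13.1 13.7 14.5] x [-125.5  -11.7]
-9 10 z [ 6.6 25.9 35.4] x [-130.7 -119. ]
5 1346 z [ 9.2 22.2 35.6] x [-130.7 -107.3]
```

It lies flat with the feet up (wood top at 14 mm, feet tops at 20 mm). I'll release, rise and measure.

```bash
python3 -m handwheel '[[[0,0,0],0,-0.4],[[0,0,0],0,-0.25],[[0,0,0],0,-0.2],[[0,0,-0.3],0,-0.2],[[0,0,-0.9],0,-0.2],[[0,0,-1],0,-0.2],[[0,0,-1],0,-0.6],[[0,0,-1],0,-1],[[0,0,0],0,-1],[[0,0,0],0,-1]]'
cat >> h.py <<'E'
def bd():
    c=read_camera("wrist"); P=wrect(c)
    r=rect(P,.007,.0172,(.5,.666),(-.1,.137)); b=np.array([wf(p) for p in cv2.boxPoints(r)]); print(b.round(1).tolist())
    S=P.reshape(-1,3); S=S[np.isfinite(S[:,0])]; cc,s=np.cos(FA),np.sin(FA); d=(S[:,:2]-F0)*1000
    f=np.c_[cc*d[:,0]+s*d[:,1],-s*d[:,0]+cc*d[:,1],S[:,2]*1000]
    w=f[(f[:,2]>10)&(f[:,2]<16)&(f[:,0]>-200)&(f[:,0]<-0.5)&(f[:,1]>-230)&(f[:,1]<-0.5)]
    for q in(-100,-70,-40): k=w[abs(w[:,0]-q)<4]; print("x",q,"y",np.percentile(k[:,1],[.5,99.5]).round(1))
    for q in(-170,-150,-100,-60,-30): 
        k=w[abs(w[:,1]-q)<4]
        if len(k): print("y",q,"x",np.percentile(k[:,0],[.5,99.5]).round(1))
    k=f[(f[:,2]>18)&(f[:,2]<25)&(f[:,1]>-105)&(f[:,1]<-10)&(abs(f[:,0])<30)]
    k=k[k[:,0]>-8]; print("stop face",np.percentile(k[:,0],[1,3,10]).round(1)); k=f[(f[:,2]>62)&(f[:,2]<68)&(f[:,0]>-130)&(f[:,0]<0)&(f[:,1]<30)]; 
    if len(k): print("fence face",np.percentile(k[:,1],[1,3,10]).round(1))
E
python3 - <<'E'
from h import *
bd(); x,y=fw(-71,-215); go(x,y,.012)
E
```

```text
time_s: 31.62
tcp_pos: [0.6056, -0.0377, 0.139]
tcp_rot: [-3.142, 0.001, 0.056]
wrist_force: [0.2, -0.0, 0.2]
grip_width: -0.0002
finger_force: 0.0
n 20746 z 0.0139 c [0.6035 0.0254] size [0.1161 0.1406] ang 3.24
[[-127.4, -41.3], [-127.4, -181.9], [-11.4, -181.9], [-11.3, -41.3]]
x -100 y [-181.3  -42. ]
x -70 y [-181.8  -42.3]
x -40 y [-181.6  -42.1]
y -170 x [-109.6  -11.6]
y -150 x [-126.2  -11.4]
y -100 x [-125.9  -12. ]
y -60 x [-126.4  -11.8]
stop face [1.9 2.3 3.6]
fence face [-429.7 -424.9 -413.6]
turn -0.0 shift [0.01 1.34 4.21]
```

The board is square to the fence, 42 mm from it and 12 mm from the stop. I'll push it towards the fence.

```bash
python3 -m handwheel '[[[0,0.7,0.2],0,-1],[[0,0.64,0.6],0,-1],[[0,0,1],0,-1],[[0,0,1],0,-1],[[0,0,0.9],0,-1],[[0,0,0.5],0,-1],[[0,0,0],0,-1]]'
python3 -m handwheel '[[[0,-0.4,0],0,-1],[[0,-0.35,0],0,-1],[[0,-0.3,0],0,-1],[[0,-0.3,0],0,-1],[[0,-0.3,0],0,-1],[[0,-0.1,0],0,-1],[[0,0,0],0,-1]]'
python3 - <<'E'
from h import *
s=ctrl.read_state(); print(wf(s["tcp_pos"])); bd()
E
```

```text
time_s: 32.55
tcp_pos: [0.6072, -0.0784, 0.0118]
tcp_rot: [-3.141, 0.003, 0.055]
wrist_force: [-0.6, 0.5, 0.6]
grip_width: -0.0003
finger_force: 0.0
time_s: 33.42
tcp_pos: [0.6058, -0.0251, 0.0145]
tcp_rot: [3.141, -0.002, 0.057]
wrist_force: [0.6, -2.4, 4.5]
grip_width: -0.0003
finger_force: 1.8
[ -69.96989911 -162.21667885]
n 40427 z 0.0138 c [0.5819 0.0597] size [0.1557 0.1563] ang 3.04
[[-166.7, 2.2], [-167.2, -154.1], [-11.5, -154.6], [-11.0, 1.7]]
x -100 y [-92.   -0.7]
x -70 y [-146.5   -0.9]
x -40 y [-150.2   -9.3]
y -170 x [-64.  -58.9]
y -150 x [-69.4 -11.9]
y -100 x [-122.3  -11.5]
y -60 x [-115.3  -11.6]
y -30 x [-125.5  -11.4]
stop face [1.9 2.3 3.7]
fence face [-200.9 -198.9 -194.7]
```

```bash
python3 -m handwheel '[[[0,-0.15,0],0,-1],[[0,-0.1,0],0,-1],[[0,-0.05,0],0,-1],[[0,0,0],0,-1]]'
python3 -m handwheel '[[[0,-0.04,0],0,-1],[[0,0,0],0,-1]]'
python3 -m handwheel '[[[0,-0.04,0],0,-1],[[0,0,0],0,-1]]'
python3 -m handwheel '[[[0,-0.04,0],0,-1],[[0,0,0],0,-1]]'
```

```text
time_s: 33.98
tcp_pos: [0.6051, -0.0164, 0.0141]
tcp_rot: [3.141, -0.001, 0.056]
wrist_force: [0.3, -3.4, 5.5]
grip_width: -0.0
finger_force: 2.4
time_s: 34.22
tcp_pos: [0.605, -0.0154, 0.0141]
tcp_rot: [3.141, -0.001, 0.056]
wrist_force: [-0.4, -3.2, 5.8]
grip_width: -0.0
finger_force: 2.7
time_s: 34.48
tcp_pos: [0.605, -0.0151, 0.0142]
tcp_rot: [3.139, -0.001, 0.056]
wrist_force: [0.4, -6.2, 5.9]
grip_width: 0.0002
finger_force: 4.3
time_s: 34.72
tcp_pos: [0.6053, -0.0148, 0.0143]
tcp_rot: [3.138, -0.002, 0.055]
wrist_force: [2.4, -9.8, 4.5]
grip_width: -0.0001
finger_force: 5.7
```

Contact with the fence is made at 10 N. Now to the near side, to push it along the fence.

```bash
python3 -m handwheel '[[[0,0.2,0],0,-1],[[0,0.5,-0.5],0,-1],[[0,0,-1],0,-1],[[0,0,-1],0,-1],[[-0.9,0,-0.5],0,-1],[[-0.9,-0.9,0],0,-1],[[-0.9,-0.9,0],0,-1],[[-0.3,-0.9,0],0,-1],[[0,-0.6,0],0,-1],[[0,0,0],0,-1]]'
python3 - <<'E'
from h import *
bd(); x,y=fw(-158,-62); go(x,y,.012)
E
```

```text
time_s: 35.98
tcp_pos: [0.5107, 0.0606, 0.1041]
tcp_rot: [3.142, -0.0, 0.058]
wrist_force: [-0.1, 0.1, -1.5]
grip_width: -0.0001
finger_force: 0.0
n 33193 z 0.0138 c [0.5818 0.0662] size [0.1564 0.1413] ang 3.07
[[-166.8, 1.2], [-167.2, -140.1], [-10.8, -140.6], [-10.4, 0.7]]
x -100 y [-139.4   -1.3]
x -70 y [-139.5   -1.3]
x -40 y [-139.6   -1. ]
y -100 x [-126.4  -11.9]
y -60 x [-125.6  -11.7]
y -30 x [-125.5  -11.8]Traceback (most recent call last):
  File "<stdin>", line 2, in <module>
  File "h.py", line 75, in bd
    k=k[k[:,0]>-8]; print("stop face",np.percentile(k[:,0],[1,3,10]).round(1)); k=f[(f[:,2]>62)&(f[:,2]<68)&(f[:,0]>-130)&(f[:,0]<0)&(f[:,1]<30)];
                                      ~~~~~~~~~~~~~^^^^^^^^^^^^^^^^^
    return _quantile_unchecked(
        a, q, axis, out, overwrite_input, method, keepdims, weights)
    return _ureduce(a,
                    func=_quantile_ureduce_func,
    ...<5 lines>...
                    overwrite_input=overwrite_input,
                    method=method)
    r = func(a, **kwargs)
    result = _quantile(arr,
                       quantiles=q,
    ...<2 lines>...
                       out=out,
                       weights=wgt)
    slices_having_nans = np.isnan(arr[-1, ...])
                                  ~~~^^^^^^^^^
IndexError: index -1 is out of bounds for axis 0 with size 0
```

```bash
python3 -m handwheel '[[[0,0,0.9],0,-1],[[0,0,0.9],0,-1],[[0,0,0.9],0,-1],[[0,0,0.35],0,-1],[[0.3,0,0],0,-1],[[0.3,0,0],0,-1],[[0.25,0,0],0,-1],[[0.2,0,0],0,-1],[[0,0,0],0,-1]]'
python3 -m handwheel '[[[0.05,0,0],0,-1],[[0.05,0,0],0,-1],[[0,0,0],0,-1]]'
python3 -m handwheel '[[[0.04,0,0],0,-1],[[0,0,0],0,-1]]'
python3 -m handwheel '[[[0.04,0,0],0,-1],[[0,0,0],0,-1]]'
python3 - <<'E'
from h import *
s=ctrl.read_state(); print(wf(s["tcp_pos"]))
E
```

```text
time_s: 37.15
tcp_pos: [0.5424, 0.0618, 0.0124]
tcp_rot: [3.142, -0.001, 0.056]
wrist_force: [-0.4, 0.3, 1.0]
grip_width: -0.0001
finger_force: 0.0
time_s: 37.52
tcp_pos: [0.5447, 0.0619, 0.0121]
tcp_rot: [3.141, 0.0, 0.056]
wrist_force: [-0.3, 0.0, -0.4]
grip_width: -0.0
finger_force: 0.4
time_s: 37.78
tcp_pos: [0.546, 0.0619, 0.0121]
tcp_rot: [3.141, -0.0, 0.056]
wrist_force: [-0.2, -0.3, -0.6]
grip_width: 0.0001
finger_force: 0.3
time_s: 38.02
tcp_pos: [0.5471, 0.062, 0.0121]
tcp_rot: [3.142, 0.0, 0.056]
wrist_force: [-3.5, -0.1, -0.7]
grip_width: 0.0001
finger_force: 1.1
[-123.70796512  -71.92853218]
```

```bash
python3 -m handwheel '[[[0.05,0,0],0,-1],[[0,0,0],0,-1]]'
python3 -m handwheel '[[[0.05,0,0],0,-1],[[0,0,0],0,-1]]'
python3 -m handwheel '[[[-0.2,0,0],0,-1],[[-0.6,0,0],0,-1],[[-0.8,0,-0.3],0,-1],[[0,0,-1],0,-1],[[0,0,-1],0,-1],[[0,0,-1],0,-1],[[0,0.6,-1],0,-1],[[0,0.6,0],0,-1],[[0,0,0],0,-1]]'
python3 - <<'E'
from h import *
try: bd()
except Exception: pass
E
```

```text
time_s: 38.28
tcp_pos: [0.5472, 0.062, 0.012]
tcp_rot: [3.141, 0.004, 0.056]
wrist_force: [-10.1, -0.9, 6.7]
grip_width: 0.0002
finger_force: 5.3
time_s: 38.52
tcp_pos: [0.5473, 0.062, 0.012]
tcp_rot: [3.141, 0.008, 0.056]
wrist_force: [-18.9, -0.6, 13.9]
grip_width: 0.0
finger_force: 9.5
time_s: 39.65
tcp_pos: [0.504, 0.0226, 0.1402]
tcp_rot: [3.142, 0.001, 0.054]
wrist_force: [0.2, -0.2, -0.1]
grip_width: -0.0001
finger_force: 0.0
n 22551 z 0.0138 c [0.5865 0.0665] size [0.1657 0.1413] ang 3.01
[[-166.6, 1.4], [-167.2, -140.0], [-1.5, -140.6], [-0.9, 0.7]]
x -100 y [-139.4   -1.1]
x -70 y [-139.2   -1. ]
x -40 y [-139.3   -0.7]
y -100 x [-112.4   -0.8]
y -60 x [-112.3   -1.2]
y -30 x [-112.5   -1.1]
stop face [-7.8 -7.2 -5.2]
fence face [-342.5 -327.8    0.8]
```

```bash
python3 -m handwheel '[[[-0.8,0.9,-1],0,-1],[[-0.9,1,-1],0,-1],[[-0.9,1,0],0,-1],[[-0.9,1,0],0,-1],[[0,1,0],0,-1],[[0,1,0],0,-1],[[0,0,0],0,-1],[[0,0,0],0,-1]]'
python3 - <<'E'
from h import *
c=read_camera("top"); f=c["frame"]; cv2.imwrite("pics/fin.png",cv2.resize(f[170:310,110:490],None,fx=2.1,fy=2.1,interpolation=cv2.INTER_CUBIC)[:,:,::-1])
P=pts(c)
print("short");rect(P,.012,.03,(.42,.60),(-.29,-.22)); print("long");rect(P,.012,.03,(.39,.60),(-.37,-.29)); print("oil"); rect(P,.03,.06,(.38,.60),(.27,.51))
E
```

```text
time_s: 40.7
tcp_pos: [0.4093, -0.1583, 0.2003]
tcp_rot: [-3.141, 0.001, 0.057]
wrist_force: [-0.7, -0.1, 0.3]
grip_width: 0.0001
finger_force: 0.0
short
n 154 z 0.0186 c [ 0.5627 -0.2559] size [0.0435 0.0248] ang 0.93
long
n 431 z 0.0215 c [ 0.5427 -0.3277] size [0.0378 0.0749] ang 85.87
oil
n 2261 z 0.0454 c [0.4849 0.3905] size [0.1914 0.0687] ang 57.39
```

View pics/fin.png

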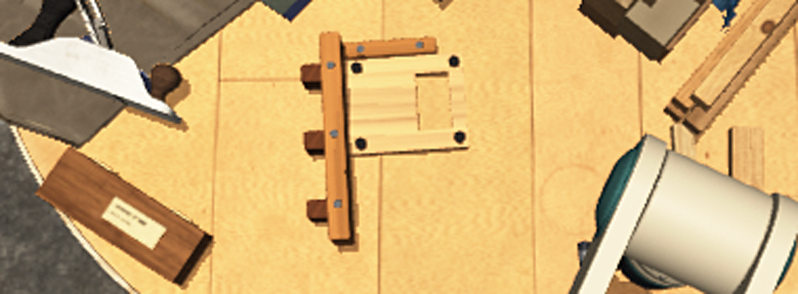

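The board sits in the corner, feet up (black dots at 357,69; 454,61; 361,143 and 460,136), flush to fence and stop. The bystanders are where they were, so I'm handing in.

```bash
python3 -c "
from workcell import ctrl; print(ctrl.finish_job())"
```

```text
the job is handed in; nothing more can be done
None
```

I turned the board over feet up, pushed it home against the fence and the low stop, and handed the job in at about 41 s; my first lift slipped and dropped the board flat from about 45 mm before the lift that worked, and the oilstone box and strips look unmoved, though the arm partly hid the strips in the last picture.

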